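# Hold a tube offcut up for bore inspection

## Task

First swivel the small inspection camera on its post until its lens looks straight along its base plate, square at the light panel. Then pick the big square tube (the 40 mm one) out of the tray and hold it up level in the air half-way between lens and panel, its middle at lens height and its bore in line with the lens so that the camera sees through it to the light. Finish while still holding it there steady, with the fingers only and touching nothing else with it; leave the other things where they are.

Things in the scene. Friction and masses are not known exactly. Their poses are not given: they have to be found in the camera images.
- stand: bore inspection stand, fixed to the bench: aluminium base plate 430 x 100 x 12 mm. Origin: centre of the plate's underside. Its x axis runs along the plate from the camera to the light panel, z up. The camera's swivel post (upright, 28 mm diameter) stands at x = -150 mm, y = 0; the light panel, an upright square 110 x 110 mm (95 to 205 mm above the bench) with its white face towards the camera at x = 174 mm. The panel with its bracket fills x = 165 to 195 mm
- camera_head (a joint): swivel of the camera head about its upright post, rad, positive counter-clockwise seen from above; 0 = the lens looks straight along the stand's x axis at the panel; runs from -0.5 to 1.3 and stays where it is left; friction torque about 0.12 N m. It starts turned to the positive side. The head is a black box 90 x 60 x 60 mm, 120 to 180 mm above the bench, with a round lens 65 mm out from the post axis
- camera_tab (a point): centre, for gripping, of the upright aluminium tab on top of the camera head, for turning it: 12 mm thick, 30 mm along the lens line, from 180 to 225 mm above the bench; this point is at 207 mm, on the far side of the post axis from the lens and 45 mm from that axis. It turns with the head: its x axis points along the lens's line of sight (the tab's thickness is along y)
- lens (a point): centre of the lens's front face, 65 mm from the swivel axis, 150 mm above the bench; x axis = line of sight
- view_spot (a point): the place to hold the tube: half-way between lens face and panel face (129 mm from each once the camera is in line), on the lens axis 150 mm above the bench; x axis = line of sight towards the panel, z up. Fixed to the stand
- tube_center (a point): centre of the big steel square tube, 40 x 40 mm outside, 3 mm wall, 120 mm long, about 0.4 kg, the largest of the three offcuts in the tray; x axis along its length (its open bore), z up. It lies flat on the tray floor, so this point starts 24 mm above the bench (20 mm above the tray floor)
- tray: open sheet steel tray fixed to the bench, 310 x 190 mm, walls 35 mm high and 4 mm thick, floor 4 mm thick. Origin: centre of its underside; x along its long side. The three offcuts lie across it, along its y, about 90 mm apart in any order
- small_tube: small steel square tube, 25 x 25 x 120 mm, lying in the tray beside the big one; leave it. Origin: centre of its underside; x along its length
- channel: steel U-channel offcut, 45 wide x 25 high x 120 mm, open side up, in the tray; leave it. Origin: centre of its underside; x along its length
- spray_can: spray can, 65 mm diameter, 190 high, standing on the bench; leave it. Origin: centre of its underside
- solvent_bottle: white plastic bottle, 72 mm diameter, 200 high, standing; leave it. Origin: centre of its underside
- paint_tin: bare metal tin, 86 mm diameter, 90 high, standing; leave it. Origin: centre of its underside
- tape_measure: tape measure in a case 75 x 45 x 70 mm high, standing on the bench; leave it. Origin: centre of its underside
- wrench: steel wrench, about 0.2 m long, lying on the bench beyond the stand; leave it
- hammer: hammer with a wooden handle, about 0.3 m long, lying on the bench; leave it
There are look-alikes about, which are no part of the job. What is shaped like the part that bears tube_center but black, brown or red is not meant.

How it is judged:
By the outcome, as a careful person would: the job done as asked, in the order asked, and still so for the second after the job is handed in, while the arm keeps its last pose, push and grip.
It also fails if it takes over 58 s, if anything falls off the work surface, if the arm or the gripper's body presses on something with over 40 N, if the wrist force passes 120 N, or if a joint passes its speed limit or range.

## Robot

A 6-joint arm with a two-finger parallel gripper is mounted at the origin on the work surface. World frame = base frame: x ahead of the robot, y to its left, z up, the work surface at z = 0. Lengths are in m, angles in rad, forces in N, time in s.
With the tool pointing down it reaches from about 0.425 to 0.95 m from the base axis. Payload 14.7 kg.
Tool frame: the origin (TCP) lies on the centre line of the jaws, within the pads' length; the fingertips stand env.tip_reach ahead of it and the grasp point (between the pads) lies 3 mm ahead of it (env.tip_reach is the distance from the TCP to the fingertips, in m); z points along the fingers, y is the line along which they close (so a half turn about z gives the same grasp; the last joint's range is limited). The gripper opens to 85 mm and grips with 20 to 120 N. Pads are 22 mm wide; open, the fingers measure 114 mm over their backs; the gripper's body (76 mm by 85 mm) begins 54 mm behind the grasp point. The pads swing forward as they close: fully open they stand 13 mm farther back than shut.
Start: joints at [1.272, 0.48, 1.596, -0, 1.065, -0.047], TCP at [0.162, 0.63, 0.253] pointing down, gripper open.
Joint ranges: [-2.75, 2.75], [-0.82, 2.05], [0.23, 2.67], [-1.56, 4.7], [0.09, 2.69], [-2.92, 2.92]. Speed limits (rad/s): [1.89, 1.89, 2.39, 3.01, 3.01, 3.01].

## Interface

Orientations are given as a unit quaternion [w, x, y, z].
In Python, from bench import env gives the robot as it stands. The module is installed in compiled form; this text tells all that it offers.
- The arm moves only by the tool servo_tool, never from a script. Its argument "steps" is a list of rows, each a list of 5 numbers: the opening, from 0 (shut) to 1 (fully open), then the shift along the tool's x, y, z in mm, then the turn about the tool's z in rad. A call has 1 to 5 rows; each row shifts and turns the commanded pose from where the row before left it, along the tool's axes as they then stand; what a row does not reach is not made up. A row lasts 1/8 s, in which the tool goes at most 62.5 mm and 10.7 degrees, less where a joint would pass 70% of its speed; a pose out of reach is approached as far as the arm can. A call with a gripper value outside its range is refused whole. The fingers move at their own pace and stop on an object; the grip force is fixed at half the most. Time passes only in rows, so rows that do not move let the fingers close. It gives the time, the measured TCP pose, the force, the opening and the grip force at its end, in the units of the state.
- env.state(): the state, without advancing time (a new reading comes with each control period).
- env.grab_frame(name): name is "scene" or "top" or "wrist"; returns a dict with "img" (384x512x3 uint8, red, green, blue), "fovy" (degrees; the focal length in pixels is half the picture's height over the tangent of half this angle, whatever the lens; pixels are square), "cx", "cy" (the principal point, pixels), "xyz" and "rotation" of the camera in the world; the wrist camera has in their place "mount" (4x4, takes a point from camera to tool coordinates, whose origin is the TCP and whose axes are the flange's). Camera axes: x right, y up, looking along -z (the intrinsics and any distortion apply to the point x, -y, -z); pixel columns grow to the right and rows downward; lengths in m; the calibration is good to about 2 mm. The wrist camera is an equidistant fisheye: a pixel r from the principal point sees the ray r / f radians off the axis. A picture is of the moment at which its call begins: read the wrist's pose just before it. There is no depth.
- env.sign_off(): hands the job in; it is judged then, once.
Trained networks look in the newest picture that a camera, given by its name, has taken for a name from the list of things; names that differ only in an ending like _2 or _b are one class to them, and where a whole thing is asked for, a point or a joint stands for the part that bears it (a point fixed in the world has none). Each returns a list of dicts, best first, with "conf" (0 to 1); they miss things now and then, are a little off and sometimes report something else, mostly with a low value. They report only what shows in the picture. A call takes as long as a camera call. They do not tell look-alikes from the thing itself.
- env.find_in(camera, query): "uv" ([column, row] in pixels, amid what is visible of it).
The state is a dict: "time": time; "joint_positions": joint angles; "joint_vel": joint speeds; "effort": joint torques, N m; "eef_pos": TCP position; "ee_rot": TCP orientation; "contact_force": force on the tool from outside, world axes, zero at the start; "wrist_torque": the same for the moment, N m; "opening": finger opening in m; "finger_force": force on a finger pad.
Only numpy, scipy, OpenCV 4.12 (cv2) and the standard library are available. Lean on these libraries where they do the work, as an engineer would, in place of code of your own. Each camera call takes 0.05 s, during which the arm holds its last target. There are 200 camera calls.

## Working session

There is one attempt and no reset: what is moved stays moved. The work goes in short steps, Python scripts to look and compute and a tool call to move; the robot and the scene stay as the last step left them, time stands still between calls to the robot, and variables do not carry over. Pictures are saved under pics/ and viewed, at most 10 in all, crops included, and the job is handed in when it is done.

Besides the shell and the picture viewer there is one more tool, called after "Emit:" by a JSON object that holds its "op" and its "data", one argument or row to a line. servo_tool: Moves the arm, as the interface text tells. Its arguments: {"type":"object","properties":{"steps":{"type":"array","items":{"type":"array","items":{"type":"number"}}}},"required":["steps"]}

```bash
mkdir -p pics
cat > h.py <<'E'
import numpy as np, cv2
from bench import env
from scipy.spatial.transform import Rotation as R
def q2R(q): return R.from_quat([q[1],q[2],q[3],q[0]]).as_matrix()
def shot(n,save=None):
    s=env.state(); f=env.grab_frame(n)
    if n=="wrist":
        T=np.eye(4);T[:3,:3]=q2R(s["ee_rot"]);T[:3,3]=s["eef_pos"];M=T@np.array(f["mount"]);f["P"],f["Rm"]=M[:3,3],M[:3,:3]
    else: f["P"]=np.array(f["xyz"]);r=np.array(f["rotation"]);f["Rm"]=r if r.shape==(3,3) else q2R(r)
    f["n"]=n;f["f"]=192/np.tan(np.radians(f["fovy"])/2)
    if save: cv2.imwrite("pics/"+save,f["img"][:,:,::-1])
    return f
def ray(f,uv):
    a=np.array([uv[0]-f["cx"],uv[1]-f["cy"]])/f["f"]
    if f["n"]=="wrist":
        t=np.hypot(*a);k=np.sin(t)/t if t>1e-9 else 1;d=np.array([a[0]*k,-a[1]*k,-np.cos(t)])
    else: d=np.array([a[0],-a[1],-1.])
    return f["Rm"]@d
def onz(f,uv,z):
    d=ray(f,uv);return f["P"]+d*(z-f["P"][2])/d[2]
def proj(f,X):
    c=f["Rm"].T@(np.array(X)-f["P"]);a=np.array([c[0],-c[1]])
    if f["n"]=="wrist":
        r=np.hypot(*a);t=np.arctan2(r,-c[2]);a=a/max(r,1e-9)*t
    else: a=a/-c[2]
    return a*f["f"]+[f["cx"],f["cy"]]
E
python3 - <<'E'
from h import *
np.set_printoptions(precision=4,suppress=True)
s=env.state();print(s,env.tip_reach)
for n in("scene","top"):
    f=shot(n,n+"0.png");print(n,f["P"],f["fovy"],f["cx"],f["cy"],{k:v for k,v in f.items() if k not in("img","Rm","P")}.keys())
    for q in("stand","camera_head","camera_tab","lens","tube_center","tray","small_tube","channel"):
        print(q,[(np.round(d["uv"],1),round(d["conf"],2)) for d in env.find_in(n,q)[:3]])
E
python3 -c "
import cv2,numpy as np
a=cv2.imread('pics/scene0.png');b=cv2.imread('pics/top0.png')
cv2.imwrite('pics/s0.png',cv2.resize(a,(800,600)));cv2.imwrite('pics/t0.png',cv2.resize(b,(800,600)))"
```

```text
{'time': 0.0, 'joint_positions': array([ 1.2724,  0.4809,  1.5969, -0.    ,  1.0651, -0.0466]), 'joint_vel': array([ 0.0024, -0.0021, -0.0026, -0.0018, -0.0017, -0.001 ]), 'effort': array([  0.0054, -95.0646, -43.0191,   0.0003,   0.0122,   0.    ]), 'eef_pos': array([0.1618, 0.6291, 0.2527]), 'ee_rot': array([-0.0001,  0.1256,  0.9921, -0.0006]), 'contact_force': array([ 0.6057, -0.1256, -0.2151]), 'wrist_torque': array([-0.0019, -0.0253, -0.0175]), 'finger_force': 0.0, 'opening': 0.08553756278935395} 0.022
scene [ 1.4263 -1.039   0.9781] 48.02956392441298 248.01276827660047 187.67709128039033 dict_keys(['fovy', 'cx', 'cy', 'xyz', 'rotation', 'n', 'f'])
stand [(array([286.3, 187.2]), 0.98)]
camera_head [(array([319.9, 149. ]), 0.9)]
camera_tab [(array([321.8, 147.9]), 0.57)]
lens [(array([324., 151.]), 0.61)]
tube_center [(array([202.2, 223.3]), 0.98), (array([155.1, 207.7]), 0.75), (array([234.8, 189.3]), 0.59)]
tray [(array([229.1, 234.7]), 0.92)]
small_tube [(array([233.4, 249.8]), 0.85)]
channel [(array([236.2, 249. ]), 0.63), (array([216.3, 233.4]), 0.61), (array([229.9, 234.9]), 0.6)]
top [ 0.299  -0.1152  1.6079] 55.026213408660794 255.21592875850217 197.92899440760485 dict_keys(['fovy', 'cx', 'cy', 'xyz', 'rotation', 'n', 'f'])
stand [(array([198.7, 201.9]), 0.8), (array([293.7, 197. ]), 0.15)]
camera_head [(array([159.3, 193.1]), 0.86)]
camera_tab [(array([158.4, 193.9]), 0.59)]
lens [(array([161.5, 191.4]), 0.97)]
tube_center [(array([313.4, 269.9]), 0.74), (array([385.2, 251.6]), 0.68), (array([300.8, 225.1]), 0.63)]
tray [(array([291.4, 195.6]), 0.73)]
small_tube [(array([296.8, 184.4]), 0.51)]
channel [(array([295.9, 205.1]), 0.6), (array([296.6, 194.8]), 0.37)]
```

View pics/s0.png

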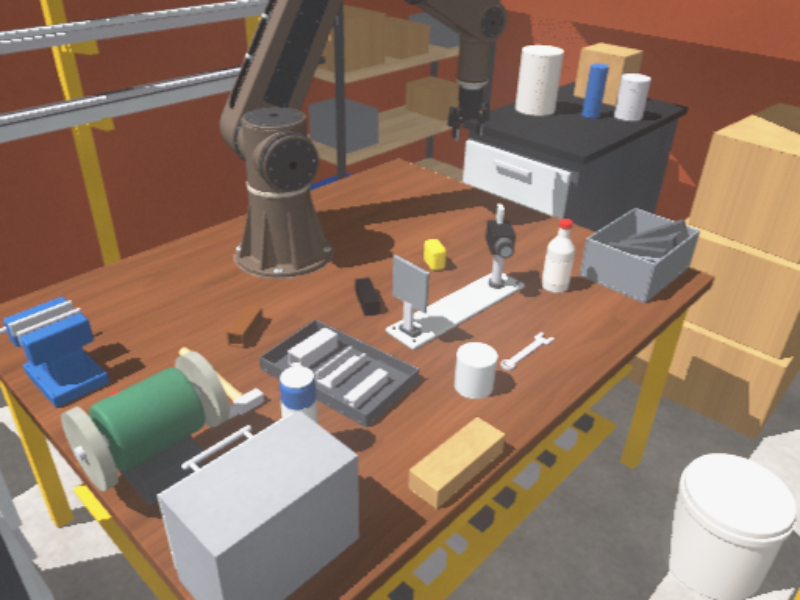

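View pics/t0.png

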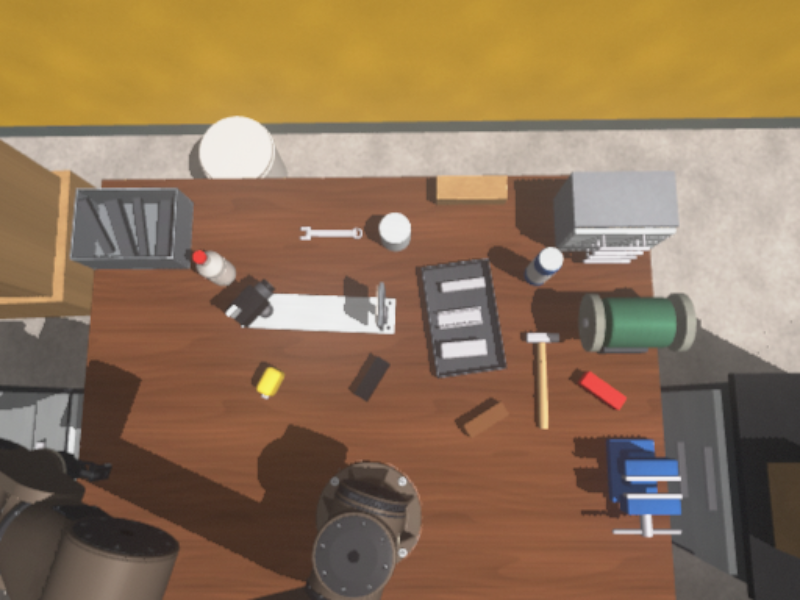

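The scene picture shows the tray with three offcuts at scene pixels about (202,223), (218,235) and (235,248) of 512. The camera is turned off-axis at about (320,149).

Candidates for the big tube, in top-view pixels:
- Light grey bar in the tray nearest the robot, at (297,223)
- Offcut at (294,204), which looks like the channel
- Offcut at (297,183), which looks like the small tube
- Black (237,241), brown (310,267) and red (385,250) look-alikes

I choose (297,223) and will check it in a close crop.

```bash
python3 -c "
import cv2
b=cv2.imread('pics/top0.png')[155:245,130:330]
a=cv2.imread('pics/scene0.png')[195:275,160:275]
b=cv2.resize(b,(800,360),interpolation=cv2.INTER_CUBIC);a=cv2.resize(a,(345,240),interpolation=cv2.INTER_CUBIC)
import numpy as np
c=np.zeros((600,800,3),np.uint8);c[:360]=b;c[360:,:345]=a;cv2.imwrite('pics/c1.png',c)"
```

```text
(no output)
```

View pics/c1.png

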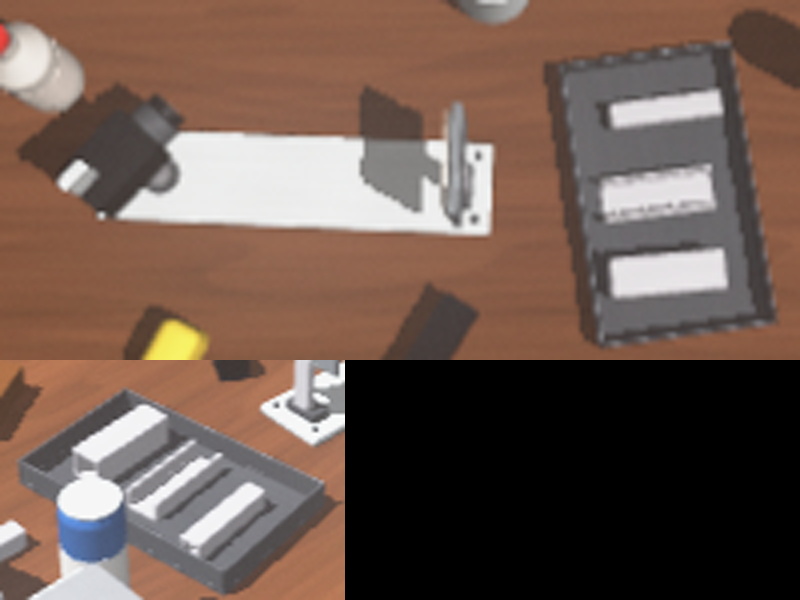

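The crop confirms it: the tray item nearest the robot, at top pixel (297,223), is the closed, tallest square tube. The middle one is the U-channel and the far one the small tube. The camera lens points up-right at (171,184), with its tab at (149,199).

Run:
```python
from h import *
np.set_printoptions(precision=4,suppress=True)
f=shot("top")
def c(p,z): return onz(f,(p[0]/4+130-.375,p[1]/4+155-.375),z)
A=c((493,145),.012);B=c((491,234),.012);C=c((98,217),.012);D=c((180,131),.012)
print("stand",A,B,C,D)
e1=(B-C)[:2];e2=(A-D)[:2];print(np.linalg.norm(A-B))
e=e1/np.linalg.norm(e1)+e2/np.linalg.norm(e2);e/=np.linalg.norm(e);print("x axis",e,np.arctan2(e[1],e[0]))
o=(A+B)[:2]/2-.215*e;y=np.array([-e[1],e[0]])
print("origin",o,"post",o-.15*e,"view",o+.0445*e)
post=o-.15*e
t=c((78,177),.225);l=c((165,115),.15);print("tab",t,np.linalg.norm(t[:2]-post),"lens",l)
d=post-t[:2];print("head ang",np.arctan2(d[1],d[0])-np.arctan2(e[1],e[0]))
q=[c(p,.044) for p in((611,256),(724,249),(727,289),(613,298))];print("tube",np.mean(q,0),q[0]-q[1],q[3]-q[2])
ty=np.array(q[0]-q[1]+q[3]-q[2])[:2];print("tube ang",np.arctan2(ty[1],ty[0]))
tr=[c(p,.039) for p in((547,65),(728,43),(775,320),(600,345))];print("tray",np.mean(tr,0),tr)
```

```text
stand [ 0.5876 -0.0737  0.012 ] [ 0.4891 -0.0714  0.012 ] [0.5099 0.36   0.012 ] [0.6054 0.2727 0.012 ]
0.09852820082183752
x axis [-0.0498 -0.9988] -1.6206572263366588
origin [0.549  0.1422] post [0.5565 0.292 ] view [0.5468 0.0978]
tab [0.5204 0.3174 0.225 ] 0.04415072807042927 lens [0.5955 0.255  0.15  ]
head ang 1.0078453209757783
tube [ 0.4428 -0.2608  0.044 ] [-0.0069  0.12    0.    ] [-0.009   0.1206  0.    ]
tube ang 1.637047973978064
tray [ 0.5313 -0.2559  0.039 ] [array([ 0.671 , -0.1334,  0.039 ]), array([ 0.6941, -0.3308,  0.039 ]), array([ 0.3929, -0.3723,  0.039 ]), array([ 0.3673, -0.1872,  0.039 ])]
```

Emit:
{"op": "servo_tool", "data": {
  "steps": [
    [1,-43,-21,-9,0],
    [1,-43,-21,-9,0],
    [1,-43,-21,-9,0],
    [1,-43,-21,-9,0],
    [1,-43,-21,-9,0]
  ]
}}

```text
time: 1.58
eef_pos: [0.345, 0.4732, 0.2987]
ee_rot: [0.0, 0.126, 0.992, 0.0]
contact_force: [0.3, 0.4, -0.1]
opening: 0.0856
finger_force: 0.0
```

Emit:
{"op": "servo_tool", "data": {
  "steps": [
    [1,-43,-21,0,0],
    [1,-43,-21,0,0],
    [1,-43,-21,0,0],
    [1,-43,-21,0,0],
    [1,-39,-21,0,0]
  ]
}}

```text
time: 2.2
eef_pos: [0.5234, 0.3188, 0.2984]
ee_rot: [0.0, 0.126, 0.992, 0.0]
contact_force: [0.1, -0.2, 0.4]
opening: 0.0858
finger_force: 0.0
```

Emit:
{"op": "servo_tool", "data": {
  "steps": [
    [1,0,0,0,0.14],
    [1,0,0,0,0.14],
    [1,0,0,0,0.14],
    [1,0,0,0,0]
  ]
}}

```text
time: 2.7
eef_pos: [0.5222, 0.3199, 0.2983]
ee_rot: [-0.0, 0.329, 0.944, 0.0]
contact_force: [-0.5, -0.5, -0.6]
opening: 0.0854
finger_force: 0.0
```

Run:
```python
from h import *
np.set_printoptions(precision=4,suppress=True)
f=shot("wrist","w1.png");s=env.state();M=q2R(s["ee_rot"]);print(s["eef_pos"],np.arctan2(M[1,0],M[0,0]),M[:,2],s["time"],s["joint_positions"],f["fovy"],f["f"],np.array(f["mount"]))
for q in("camera_tab","camera_head","lens","stand"):print(q,env.find_in("wrist",q)[:2])
for X in((.5204,.3174,.225),(.5565,.292,.18)):print(proj(f,X))
cv2.imwrite("pics/w1b.png",cv2.resize(f["img"][:,:,::-1],(800,600),interpolation=cv2.INTER_CUBIC))
```

```text
[0.5222 0.32   0.2983] 2.4728721821424564 [-0. -0. -1.] 2.75 [ 0.5003  0.3863  1.6336 -0.      1.1217 -0.4018] 65.70646984690485 297.3186396354542 [[-0.0001  0.9585  0.2851  0.0716]
 [ 1.      0.0002 -0.0003 -0.0011]
 [-0.0004  0.2851 -0.9585 -0.1197]
 [ 0.      0.      0.      1.    ]]
camera_tab [{'uv': [251.8, 226.6], 'conf': 0.56}]
camera_head [{'uv': [247.8, 228.2], 'conf': 0.97}]
lens [{'uv': [253.5, 226.0], 'conf': 0.59}]
stand [{'uv': [231.3, 231.5], 'conf': 0.92}, {'uv': [138.3, 95.8], 'conf': 0.34}]
[246.2558 218.1628]
[249.7701 246.9923]
```

View pics/w1b.png

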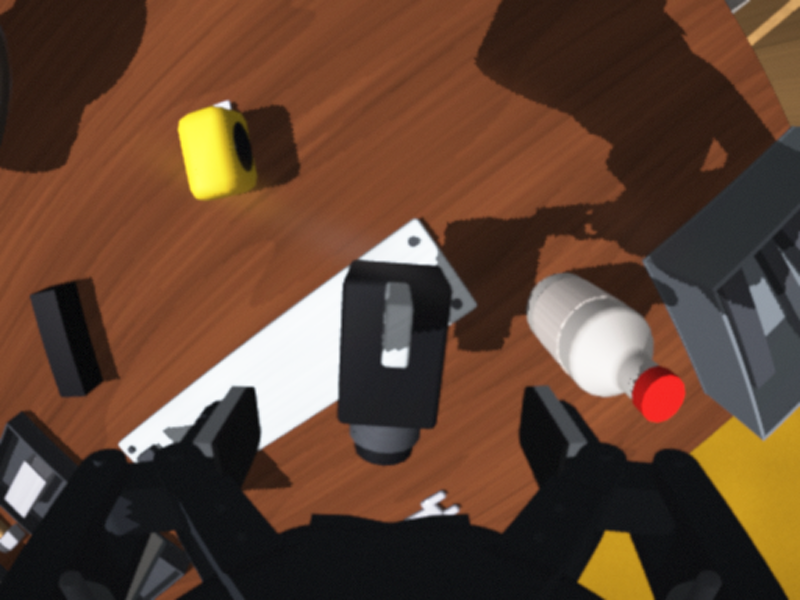

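The wrist picture shows the tab's top face at about (254,219) of 512, roughly aligned with the jaws and 10 px right of their middle. I also see plate corners at (266,140), (305,196) and (77,284). I'll measure more finely.

Run:
```python
from h import *
np.set_printoptions(precision=4,suppress=True)
f=shot("wrist");g=cv2.cvtColor(f["img"],cv2.COLOR_RGB2GRAY)
print(g[180:242:4,240:268:2])
m=np.zeros_like(g);m[195:240,238:270]=(g[195:240,238:270]>165)
n,l,st,c=cv2.connectedComponentsWithStats(m);print(st,c)
k=1+np.argmax(st[1:,4]);P=np.argwhere(l==k)[:,::-1]
W=np.array([onz(f,p,.225)[:2] for p in P]);r=cv2.minAreaRect((W*1000).astype(np.float32));b=cv2.boxPoints(r);print(W.mean(0),r,b)
_,V=np.linalg.eigh(np.cov(W.T));v=V[:,1];print("tab dir",np.arctan2(v[1],v[0]))
K=[onz(f,np.array(p)/1.5625-.2,.012)[:2] for p in((416,219),(476,307),(120,443))];print(K,np.linalg.norm(K[0]-K[1]),np.linalg.norm(K[0]-K[2]))
e=K[2]-K[0];print(np.arctan2(e[1],e[0]))
```

```text
[[ 32  33  32  37  54  60  54  49  48  42  36  32  30  31]
 [ 45  46  47  71 122  95  91  91  92  91  88  49  27  29]
 [ 45  44  45  93 128  95  89  91  89  91  92  69  24  22]
 [ 43  43  41  66  89  90  90  90  91  90  89  81  30  21]
 [ 43  42  44  67 109 117 118 118 116 116 114 105  49  18]
 [ 43  42  48  92 115 123 122 125 125 125 124 112  52  17]
 [ 41  40  50 104 117 124 124 124 124 121 119 106  39  16]
 [ 40  39  45  93 119 122 122 119 120 121 119  94  31  17]
 [ 40  38  48  94 119 123 122 121 120 122 117  85  22  20]
 [ 38  38  74 106 117 119 121 121 121 119 116  82  35  33]
 [ 37  38  70 110 118 119 120 120 120 120 113  66  32  32]
 [ 36  37  95 176 149 203 237 191 215 240 203  70  33  32]
 [ 36  38 171 248 248 247 248 247 244 240 180  54  32  34]
 [ 36  39 165 246 248 246 245 244 243 235 151  39  32  33]
 [ 34  33  33  36  39  40  45  49  57  53  36  32  31  31]
 [ 34  34  32  33  33  32  33  32  32  33  34  32  33  32]]
[[     0      0    512    384 196431]
 [   244    222     17     13    177]] [[255.5028 191.4665]
 [252.4011 228.6497]]
[0.5292 0.316 ] ((528.6614990234375, 316.0359802246094), (11.231123924255371, 9.101851463317871), 51.55082321166992) [[521.6055 314.468 ]
 [528.7337 308.8082]
 [535.7175 317.604 ]
 [528.5893 323.2637]]
tab dir 1.1325264319354005
[array([0.5093, 0.3583]), array([0.6071, 0.3529]), array([ 0.4906, -0.0627])] 0.0979353407198443 0.42143399023487627
-1.6151911780561456
```

Run:
```python
from h import *
np.set_printoptions(precision=4,suppress=True)
f=shot("wrist");g=cv2.cvtColor(f["img"],cv2.COLOR_RGB2GRAY)
m=np.zeros_like(g);m[196:238,241:268]=(g[196:238,241:268]>80)
P=np.argwhere(m)[:,::-1]
W=np.array([onz(f,p,.225)[:2] for p in P]);r=cv2.minAreaRect((W*1000).astype(np.float32));print(W.mean(0),r)
_,V=np.linalg.eigh(np.cov(W.T));v=V[:,1]*-np.sign(V[1,1]);print("tab dir",np.arctan2(v[1],v[0]))
c=W.mean(0);print("post est",c+.045*v)
s=env.state();M=q2R(s["ee_rot"]);d=np.r_[c,.212]-s["eef_pos"];print("shift mm",M.T@d*1000,"toolx",np.arctan2(M[1,0],M[0,0]))
# head top edges direction at z .18 (800px readings)
for a,b in(((352,262),(340,422)),((450,272),(437,424))):
    A,B=[onz(f,np.array(p)/1.5625-.2,.18)[:2] for p in(a,b)];e=B-A;print(A,B,np.linalg.norm(e),np.arctan2(e[1],e[0]))
```

```text
[0.522  0.3225] ((521.9090576171875, 322.1192321777344), (12.760336875915527, 29.19725799560547), 48.69314956665039)
tab dir -0.7498524538449417
post est [0.5549 0.2918]
shift mm [ 1.6428  1.8755 86.325 ] toolx 2.470957144231059
[0.4882 0.3206] [0.5567 0.2539] 0.09558644524637083 -0.7718314456855747
[0.5242 0.3575] [0.5934 0.298 ] 0.09127333799166036 -0.7111022010687172
```

Emit:
{"op": "servo_tool", "data": {
  "steps": [
    [1,1.6,1.9,0,0.07],
    [1,0,0,43,0],
    [1,0,0,43,0],
    [0.5,0,0,0,0]
  ]
}}

```text
time: 3.55
eef_pos: [0.5204, 0.3216, 0.2097]
ee_rot: [-0.002, 0.362, 0.932, -0.002]
contact_force: [-0.7, 0.4, 0.8]
opening: 0.0697
finger_force: 0.0
```

Emit:
{"op": "servo_tool", "data": {
  "steps": [
    [0,0,0,0,0],
    [0,0,0,0,0],
    [0,0,0,0,0],
    [0,0,0,0,0]
  ]
}}

```text
time: 4.05
eef_pos: [0.5229, 0.3231, 0.2138]
ee_rot: [0.001, 0.362, 0.932, 0.001]
contact_force: [-0.0, 2.0, 7.8]
opening: 0.0109
finger_force: 59.0
```

Run:
```python
from h import *
s=env.state();M=q2R(s["ee_rot"]);print(s)
a=np.arctan2(M[1,0],M[0,0]);print(a)
```

```text
{'time': 4.05, 'joint_positions': array([ 5.04040312e-01,  4.70620896e-01,  1.72348275e+00,  2.27315383e-04,
        9.44664965e-01, -3.25270736e-01]), 'joint_vel': array([-2.47306104e-03, -9.60318889e-06, -1.40641867e-03, -1.03240402e-05,
        2.59368882e-04, -3.43297225e-04]), 'effort': array([ -1.09146662, -86.15758181, -36.48964405,  -0.31781218,
         0.17880791,   0.14566162]), 'eef_pos': array([0.52292565, 0.32310189, 0.21379678]), 'ee_rot': array([8.34587833e-04, 3.62369310e-01, 9.32033519e-01, 1.14269959e-03]), 'contact_force': array([-0.00838425,  1.97509629,  7.83334574]), 'wrist_torque': array([ 0.2026914 , -0.00071407,  0.14602702]), 'finger_force': 58.95400822162628, 'opening': 0.010895250992942843}
2.399973430093549
```

Emit:
{"op": "servo_tool", "data": {
  "steps": [
    [0,-0.5,6.6,0,0.1465],
    [0,-0.5,6.6,0,0.1465],
    [0,-0.5,6.6,0,0.1465]
  ]
}}

```text
time: 4.42
eef_pos: [0.5388, 0.3343, 0.2138]
ee_rot: [0.0, 0.559, 0.829, 0.001]
contact_force: [-2.2, -1.3, 9.3]
opening: 0.0113
finger_force: 59.4
```

Emit:
{"op": "servo_tool", "data": {
  "steps": [
    [0,-0.5,6.6,0,0.1465],
    [0,-0.5,6.6,0,0.1465],
    [0,-0.5,6.6,0,0.1465],
    [0,0,0,0,0],
    [0,0,0,0,0]
  ]
}}

```text
time: 5.05
eef_pos: [0.5579, 0.3375, 0.2138]
ee_rot: [-0.0, 0.725, 0.689, 0.001]
contact_force: [-4.6, 1.2, 9.5]
opening: 0.0113
finger_force: 59.7
```

Run:
```python
from h import *
np.set_printoptions(precision=4,suppress=True)
s=env.state();M=q2R(s["ee_rot"]);print(s["eef_pos"],np.arctan2(M[1,0],M[0,0])-np.pi,s["contact_force"],s["wrist_torque"],s["opening"])
e=np.array([-.0498,-.9988]);print("tcp in stand",[(s["eef_pos"][:2]-[.549,.1422])@v for v in(e,np.array([-e[1],e[0]]))])
f=shot("top","top1.png")
b=f["img"][155:245,130:330,::-1];cv2.imwrite("pics/c2.png",cv2.resize(b,(800,360),interpolation=cv2.INTER_CUBIC))
```

```text
[0.5579 0.3375 0.2138] -1.6211449415082535 [-4.6002  1.2262  9.5302] [ 0.0289  0.6874 -0.3253] 0.01134991505609517
tcp in stand [np.float64(-0.19546479774271963), np.float64(-0.0008399560682914921)]
```

Emit:
{"op": "servo_tool", "data": {
  "steps": [
    [0.6,0,0,0,0],
    [0.6,0,0,0,0],
    [0.6,0,0,0,0],
    [0.6,0,0,-45,0],
    [0.6,0,0,-45,0]
  ]
}}

```text
time: 5.72
eef_pos: [0.5575, 0.3368, 0.3029]
ee_rot: [-0.0, 0.725, 0.689, -0.001]
contact_force: [0.4, -0.5, 0.2]
opening: 0.0512
finger_force: 0.0
```

Emit:
{"op": "servo_tool", "data": {
  "steps": [
    [0.7,0,0,-50,0],
    [0.7,0,0,0,0]
  ]
}}

```text
time: 5.98
eef_pos: [0.5592, 0.3378, 0.3567]
ee_rot: [0.001, 0.725, 0.689, 0.003]
contact_force: [0.6, -0.4, 0.4]
opening: 0.0597
finger_force: 0.0
```

Run:
```python
from h import *
np.set_printoptions(precision=4,suppress=True)
f=shot("wrist","w2.png");s=env.state();print(s["eef_pos"])
cv2.imwrite("pics/w2b.png",cv2.resize(f["img"][:,:,::-1],(800,600),interpolation=cv2.INTER_CUBIC))
e=np.array([-.0498,-.9988]);y=np.array([-e[1],e[0]]);o=np.array([.549,.1422])
S=lambda a,b,z:np.r_[o+a*e+b*y,z]
for X in(S(-.18,0,.225),S(-.21,0,.225),S(-.215,.05,.012),S(-.215,-.05,.012),S(-.065-.15+.13,0,.15)):print(proj(f,X)*1.5625)
```

```text
[0.5584 0.3373 0.3541]
[386.7994 331.1286]
[386.7036 279.917 ]
[436.436  228.7804]
[336.9213 228.9342]
[387.0174 412.9106]
```

View pics/w2b.png

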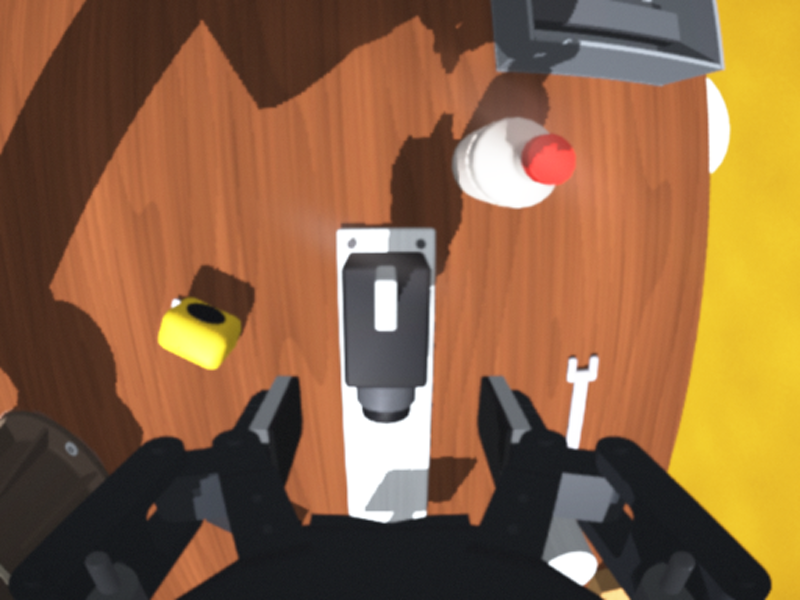

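The wrist picture shows the camera head, tab (386,300)/800 and lens (386,405)/800 centred along the plate. The plate corners sit within a pixel of prediction, so the swivel is in line. Next, the tube.

Emit:
{"op": "servo_tool", "data": {
  "steps": [
    [0.7,-50,-7,0,0],
    [0.7,-50,-7,0,0],
    [0.7,-50,-7,0,0],
    [0.7,-50,-7,0,0],
    [0.7,-50,-7,0,0]
  ]
}}

```text
time: 6.65
eef_pos: [0.5092, 0.0875, 0.351]
ee_rot: [-0.001, 0.724, 0.689, -0.001]
contact_force: [0.1, -0.7, -0.4]
opening: 0.06
finger_force: 0.0
```

Emit:
{"op": "servo_tool", "data": {
  "steps": [
    [0.7,-50,-7,0,0],
    [0.7,-50,-7,0,0],
    [0.7,-50,-7,0,0],
    [0.7,-50,-7,20,0],
    [0.7,-50,-7,30,0]
  ]
}}

```text
time: 7.28
eef_pos: [0.4622, -0.1604, 0.3013]
ee_rot: [0.0, 0.725, 0.689, 0.0]
contact_force: [0.8, -0.7, -0.2]
opening: 0.0599
finger_force: 0.0
```

Emit:
{"op": "servo_tool", "data": {
  "steps": [
    [0.7,-50,-7,30,0],
    [0.7,-53,-7,30,0],
    [0.7,0,0,0,-0.115],
    [0.7,0,0,0,0]
  ]
}}

```text
time: 7.78
eef_pos: [0.4427, -0.2611, 0.2409]
ee_rot: [-0.001, 0.684, 0.729, -0.0]
contact_force: [-0.3, 0.5, -0.3]
opening: 0.06
finger_force: 0.0
```

Run:
```python
from h import *
np.set_printoptions(precision=4,suppress=True)
f=shot("wrist","w3.png");s=env.state();M=q2R(s["ee_rot"]);print(s["eef_pos"],np.arctan2(M[1,0],M[0,0]),s["time"])
print([(np.round(d["uv"]),d["conf"]) for d in env.find_in("wrist","tube_center")])
cv2.imwrite("pics/w3b.png",cv2.resize(f["img"][:,:,::-1],(800,600),interpolation=cv2.INTER_CUBIC))
print(proj(f,(.4428,-.2608,.044))*1.5625)
```

```text
[ 0.4432 -0.2607  0.2415] 1.6330923718247528 7.825
[(array([250., 178.]), 0.89), (array([103., 207.]), 0.62), (array([224.,   0.]), 0.5)]
[389.9737 278.2756]
```

View pics/w3b.png

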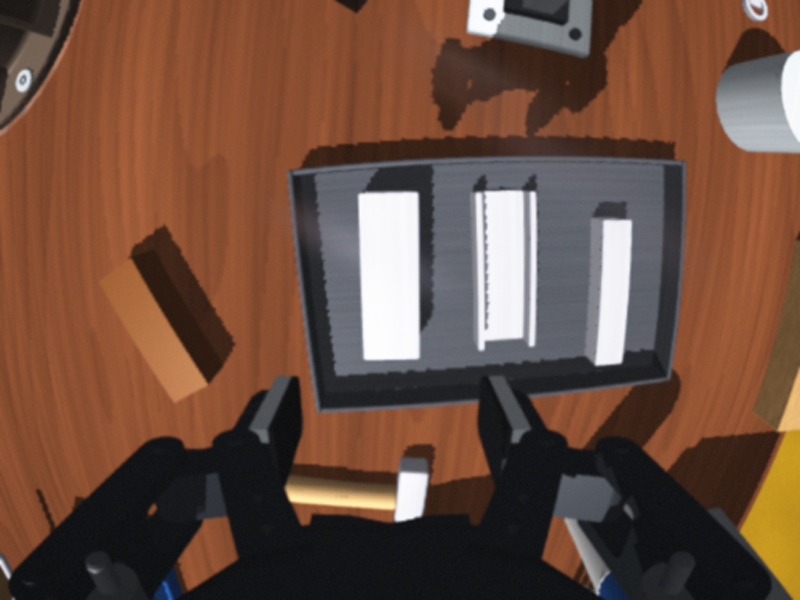

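The close picture shows the big closed square tube at about (390,276)/800 with the channel and small tube to its right, which confirms the choice.

Run:
```python
from h import *
np.set_printoptions(precision=4,suppress=True)
f=shot("wrist");g=cv2.cvtColor(f["img"],cv2.COLOR_RGB2GRAY)
n,l,st,c=cv2.connectedComponentsWithStats((g>170).astype(np.uint8));k=l[178,250];print(st[k])
W=np.array([onz(f,p,.044)[:2] for p in np.argwhere(l==k)[:,::-1]]);r=cv2.minAreaRect((W*1000).astype(np.float32));print(r,W.mean(0))
_,V=np.linalg.eigh(np.cov(W.T));v=V[:,1]*np.sign(V[1,1]);print("dir",np.arctan2(v[1],v[0]))
s=env.state();M=q2R(s["ee_rot"]);d=np.r_[np.array(r[0])/1000,.034]-s["eef_pos"];print("shift",M.T@d*1000,np.arctan2(M[1,0],M[0,0]))
```

```text
[ 228  123   40  108 3985]
((442.1250915527344, -261.29766845703125), (41.42621612548828, 121.10276794433594), 4.765542984008789) [ 0.4419 -0.2588]
dir 1.6492011231087023
shift [ -0.7752  -1.6597 208.2158] 1.6342928119753797
```

Emit:
{"op": "servo_tool", "data": {
  "steps": [
    [0.7,0,-1.6,0,-0.018],
    [0.7,0,0,50,0],
    [0.7,0,0,50,0],
    [0.7,0,0,45,0],
    [0.7,0,0,35,0]
  ]
}}

```text
time: 8.55
eef_pos: [0.442, -0.2606, 0.0609]
ee_rot: [-0.0, 0.677, 0.736, -0.0]
contact_force: [1.1, -0.8, -0.8]
opening: 0.0594
finger_force: 0.0
```

Emit:
{"op": "servo_tool", "data": {
  "steps": [
    [0.7,0,0,20,0],
    [0.7,0,0,8,0],
    [0.7,0,0,0,0],
    [0.7,0,0,0,0]
  ]
}}

```text
time: 9.05
eef_pos: [0.4426, -0.2614, 0.0352]
ee_rot: [0.001, 0.677, 0.736, 0.0]
contact_force: [-0.3, -0.8, -0.5]
opening: 0.06
finger_force: 0.0
```

Emit:
{"op": "servo_tool", "data": {
  "steps": [
    [0,0,0,0,0],
    [0,0,0,0,0],
    [0,0,0,0,0],
    [0,0,0,0,0]
  ]
}}

```text
time: 9.55
eef_pos: [0.4424, -0.2614, 0.0353]
ee_rot: [0.001, 0.677, 0.736, 0.0]
contact_force: [-1.7, 0.6, 12.0]
opening: 0.0393
finger_force: 60.6
```

Emit:
{"op": "servo_tool", "data": {
  "steps": [
    [0,0,0,-15,0],
    [0,0,0,-30,0],
    [0,0,0,-45,0],
    [0,0,0,-45,0],
    [0,0,0,-45,0]
  ]
}}

```text
time: 10.18
eef_pos: [0.4417, -0.2609, 0.2167]
ee_rot: [0.0, 0.677, 0.736, 0.0]
contact_force: [0.7, -0.4, -5.4]
opening: 0.0392
finger_force: 62.1
```

Emit:
{"op": "servo_tool", "data": {
  "steps": [
    [0,0,0,-45,0],
    [0,0,0,-30,0.13],
    [0,0,0,0,0],
    [0,0,0,0,0]
  ]
}}

```text
time: 10.68
eef_pos: [0.4414, -0.2607, 0.2885]
ee_rot: [-0.001, 0.723, 0.691, -0.0]
contact_force: [0.2, 0.5, -5.0]
opening: 0.0391
finger_force: 62.5
```

```bash
cat > st.py <<'E'
from h import *
np.set_printoptions(precision=4,suppress=True)
s=env.state();M=q2R(s["ee_rot"]);print(s["time"],s["eef_pos"],"yaw",np.arctan2(M[1,0],M[0,0]),"z",M[:,2],s["opening"],s["contact_force"],s["wrist_torque"])
print("to view",M.T@(np.array([.5468,.0978,.1613])-s["eef_pos"])*1000)
E
python3 st.py
```

```text
10.675 [ 0.4414 -0.2607  0.2885] yaw 1.5263368402050543 z [-0.001   0.0006 -1.    ] 0.0391219060447604 [ 0.1826  0.4619 -5.0253] [ 0.0454 -0.0309  0.072 ]
to view [362.7745  89.4772 127.3283]
```

Emit:
{"op": "servo_tool", "data": {
  "steps": [
    [0,20,5,0,0.005],
    [0,40,10,0,0],
    [0,45,11,0,0],
    [0,45,11,0,0],
    [0,45,11,0,0]
  ]
}}

```text
time: 11.3
eef_pos: [0.4994, -0.0673, 0.2876]
ee_rot: [-0.001, 0.725, 0.689, -0.001]
contact_force: [1.0, 0.1, -5.2]
opening: 0.0388
finger_force: 62.3
```

Emit:
{"op": "servo_tool", "data": {
  "steps": [
    [0,45,11,0,0],
    [0,45,11,0,0],
    [0,45,11,0,0],
    [0,33,8.5,0,0],
    [0,0,0,0,0]
  ]
}}

```text
time: 11.92
eef_pos: [0.5498, 0.0988, 0.2873]
ee_rot: [-0.001, 0.724, 0.69, -0.001]
contact_force: [-0.4, -0.6, -5.1]
opening: 0.039
finger_force: 62.3
```

Emit:
{"op": "servo_tool", "data": {
  "steps": [
    [0,0,0,0,0],
    [0,0,0,30,0],
    [0,0,0,30,0],
    [0,0,0,0,0],
    [0,0,0,0,0]
  ]
}}

```text
time: 12.55
eef_pos: [0.5505, 0.0962, 0.23]
ee_rot: [0.0, 0.725, 0.688, 0.0]
contact_force: [0.5, -0.9, -3.9]
opening: 0.0389
finger_force: 62.2
```

```bash
python3 st.py
python3 - <<'E'
from h import *
a=shot("wrist","w4.png")["img"];b=shot("scene","s4.png")["img"]
c=np.zeros((600,800,3),np.uint8);c[:300,:400]=cv2.resize(a,(400,300));c[300:,:400]=cv2.resize(shot("top")["img"][140:230,140:260],(400,300));c[:,400:]=cv2.resize(b[110:260,220:320],(400,600))
cv2.imwrite("pics/m4.png",c[:,:,::-1])
E
```

```text
12.55 [0.5505 0.0962 0.23  ] yaw 1.51834180703353 z [ 0.0004 -0.     -1.    ] 0.03891698060194157 [ 0.5103 -0.8639 -3.9466] [ 0.0253 -0.0135  0.0077]
to view [ 1.3991 -3.8499 68.7344]
```

View pics/m4.png

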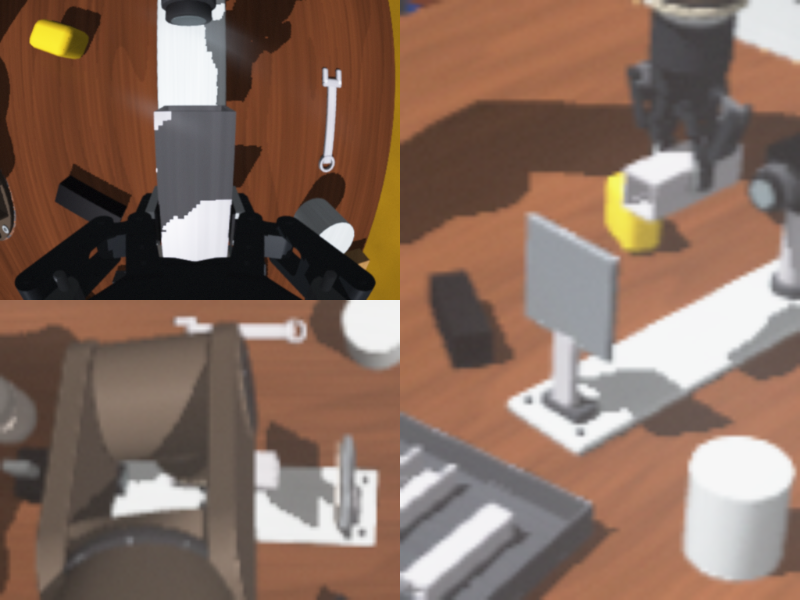

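The tube is held square in the jaws between camera and panel, still above the lens line. Now I'll lower it to the view spot.

Emit:
{"op": "servo_tool", "data": {
  "steps": [
    [0,1.4,-3.8,20,-0.002],
    [0,0,0,25,0],
    [0,0,0,16,0],
    [0,0,0,7.5,0],
    [0,0,0,0,0]
  ]
}}

```text
time: 13.32
eef_pos: [0.5467, 0.0983, 0.1608]
ee_rot: [-0.0, 0.725, 0.689, -0.0]
contact_force: [-0.3, -0.6, -3.7]
opening: 0.039
finger_force: 62.4
```

Emit:
{"op": "servo_tool", "data": {
  "steps": [
    [0,0,0,0,0],
    [0,0,0,0,0],
    [0,0,0,0,0]
  ]
}}

```text
time: 13.7
eef_pos: [0.5468, 0.0983, 0.1612]
ee_rot: [0.0, 0.725, 0.689, 0.0]
contact_force: [-0.4, 1.3, -4.4]
opening: 0.0388
finger_force: 62.4
```

```bash
python3 st.py
python3 - <<'E'
from h import *
f=shot("wrist","w5.png");a=f["img"]
e=np.array([-.0498,-.9988]);y=np.array([-e[1],e[0]]);o=np.array([.549,.1422])
S=lambda a,b,z:np.r_[o+a*e+b*y,z]
for n,X in dict(tubeL=S(-.0155,-.02,.17),tubeR=S(-.0155,.02,.17),botL=S(-.0155,-.02,.13),botR=S(-.0155,.02,.13),lens=S(-.085,0,.15),pl1=S(-.05,-.05,.012),pl2=S(-.05,.05,.012)).items():print(n,proj(f,X)*1.5625)
cv2.imwrite("pics/w5b.png",cv2.resize(a[:,:,::-1],(800,600),interpolation=cv2.INTER_CUBIC))
E
```

```text
13.7 [0.5468 0.0983 0.1612] yaw 1.5207820327385029 z [ 0.0007  0.0001 -1.    ] 0.038765107750583463 [-0.3793  1.3426 -4.4081] [ 0.0149  0.0208 -0.0069]
to view [-0.5397  0.0717 -0.1003]
tubeL [305.6170511 225.3081465]
tubeR [471.45349352 225.22247349]
botL [327.19219979 212.09680472]
botR [450.18903747 212.03650493]
lens [388.54912423 -17.64726615]
pl1 [301.76799974 138.29526875]
pl2 [475.98586124 138.2130899 ]
```

View pics/w5b.png

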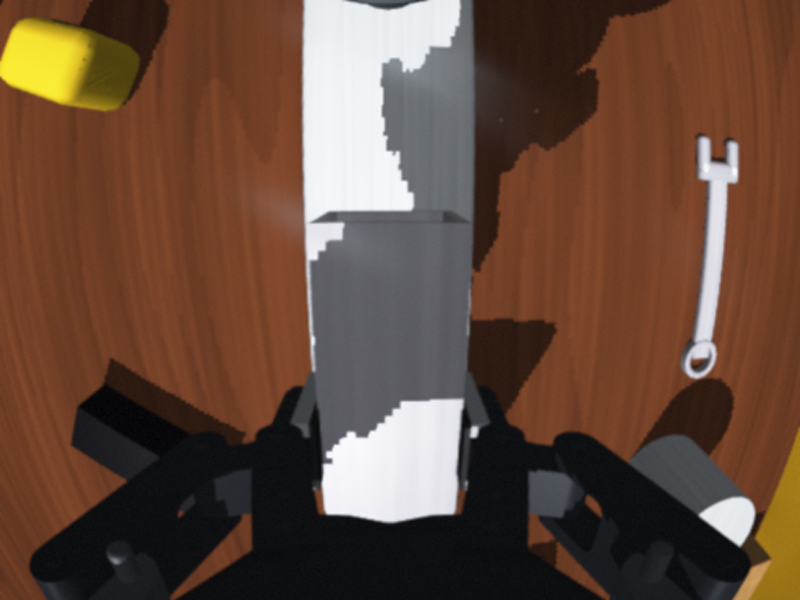

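The wrist picture shows the tube end at (308–468, 222)/800, centred on the plate and lens column (388) as predicted. I'll make one independent check from the scene camera with the predicted outline drawn over it.

Run:
```python
from h import *
f=shot("scene");k=8;u0,v0=250,110
a=cv2.resize(f["img"][v0:v0+75,u0:u0+100,::-1].copy(),None,fx=k,fy=k,interpolation=cv2.INTER_CUBIC)
e=np.array([-.0498,-.9988]);y=np.array([-e[1],e[0]]);o=np.array([.549,.1422])
S=lambda a,b,z:np.r_[o+a*e+b*y,z]
def line(P,c): cv2.polylines(a,[np.array([((proj(f,p)-[u0,v0]+.5)*k) for p in P]).astype(np.int32)],True,c,1)
for s in(-1,1):
    line([S(.0445+s*.06,b,z) for b,z in((-.02,.13),(.02,.13),(.02,.17),(-.02,.17))],(0,0,255))
line([S(.0445-.06,.02,.17),S(.0445+.06,.02,.17)],(0,0,255))
line([S(.174,b,z) for b,z in((-.055,.095),(.055,.095),(.055,.205),(-.055,.205))],(0,255,0))
line([S(-.085+0*t,.018*np.cos(t),.15+.018*np.sin(t)) for t in np.linspace(0,6.28,30)],(255,0,0))
cv2.imwrite("pics/o6.png",a)
```

```text
(no output)
```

View pics/o6.png

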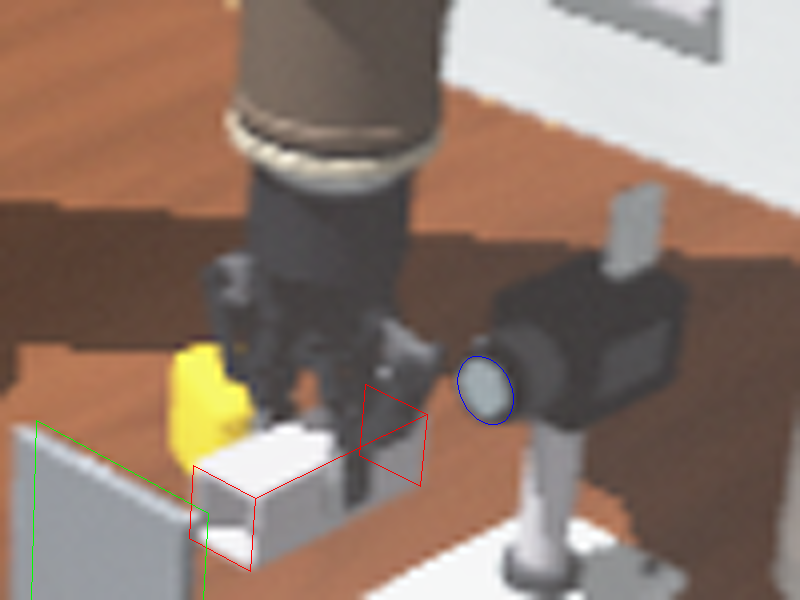

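The overlay matches to within a pixel. The tube end (red) and lens (blue) coincide with the picture, the tube is level, and nothing touches it.

```bash
python3 -c "
from h import *
s=env.state();print(s['eef_pos'],s['opening'],s['finger_force'],abs(s['joint_vel']).max());print(env.sign_off())"
```

```text
[0.54660509 0.09834169 0.16099118] 0.03875745318761525 62.43475645780563 0.002027212824763071
the job is handed in; nothing more can be done
None
```

Job handed in: by my image checks the camera is swivelled in line with the panel, and the 40 mm tube is held level and steady at the view spot, its bore on the lens axis to within about 1–2 mm; the sign-off itself returned no verdict.

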